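# Unlatch a locker lid and hold it just below the gas strut's balance point

### The job

The lid of this shallow camper-van locker is being checked for how its gas strut balances it. Free the lid by pressing its T-handle down against the spring and turning it a quarter turn anticlockwise (seen from above) until it springs up again, raise the lid a few degrees past its balance point (about 37 degrees open) without letting it fly open, then bring it back and hold it still about five degrees below that point, so that a colleague can adjust the strut. The program finishes while the gripper is still holding the lid there, so do not let go, and leave the tools and parts lying round the locker where they are.

Things in the scene. Friction and masses are not known exactly. Their poses are not given: they have to be found in the camera images.
- locker: Shallow plywood locker 280 mm deep (x) by 440 mm wide (y) by 125 mm high, screwed to the bench, with a cream lid; it does not move. Origin at the centre of its underside, on the bench; x points from its front (towards the robot) to its hinged back, z up. Inside on its left (+y) wall is one gas strut.
- lid: Cream panel 300 mm deep by 444 mm wide by 15 mm thick, 0.9 kg, its top 142 mm above the bench when shut; it overhangs the locker's front by 20 mm. Origin on the hinge line, at the panel's underside; the panel runs 300 mm from there along its own -x. The T-handle stands on it.
- hinge_line (a point): The middle of the lid's hinge line, which runs along the locker's y at the far top edge: 140 mm along x and 127 mm up from the locker's origin.
- lid_hinge (a joint): Lid's opening angle, rad: 0 shut, grows as the front edge rises, stop at 1.2. Unlatched, the lid balances at about 0.65 (37 degrees): below it falls shut by itself, above it the strut throws it open. At the handle it takes 6 N upwards to start it, 1.3 N at 0.5, and 1.3 N to hold it down at 0.8.
- lid_edge (a point): The middle of the lid's front edge, at half its thickness: 300 mm from the hinge line.
- handle_mid (a point): Middle of the latch's T-handle: steel round bar 13 mm thick, 85 mm long, on a 12 mm stem, 240 mm in front of the hinge line on the lid's middle line; bar axis 42 mm above the lid's top (57 mm above the hinge line), over a dark round rose 52 x 8 mm. Site x along the bar, z along the stem. Bar along the locker's x when latched, along its y when freed; held across, it can roll between the pads.
- latch_press (a joint): How far the T-handle is pressed towards the lid, in m: 0 up, 0.008 fully down; the spring takes 6 N to start and 10 N fully down.
- latch_turn (a joint): Turn of the T-handle, rad, anticlockwise from above: 0 latched, 1.571 freed, with stops. Unless pressed 0.0055 or more it has only 0.25 of play at either end; in between it stays down, and springs up beyond 1.32. The tongue under the lid clears its strike beyond about 1.31, so turn it fully. Friction 0.02 N m.
- hammer: Claw hammer 300 mm long with an orange handle, lying beside the locker on its right (-y); a bystander.
- brush: Flat glue brush 160 mm long with a wooden handle, lying beside the locker on its left (+y); a bystander.
- carton: Cardboard carton of screws, 100 by 65 by 45 mm, standing beside the locker on its left (+y); a bystander.

How it is judged:
By the outcome, as a careful person would: the job done as asked, in the order asked, and still so for the second after the job is handed in, while the arm keeps its last pose, push and grip.
It also fails if it takes over 48 s, if anything falls off the work surface, if the arm or the gripper's body presses on something with over 40 N, if the wrist force passes 120 N, or if a joint passes its speed limit or range.

### The arm

A 6-joint arm with a two-finger parallel gripper is mounted at the origin on the work surface. World frame = base frame: x ahead of the robot, y to its left, z up, the work surface at z = 0. Lengths are in mm, angles in rad, forces in N, time in s.
With the tool pointing down it reaches from about 350 to 975 mm from the base axis. Payload 7.1 kg.
Tool frame: the origin (TCP) lies midway between the tips of the shut fingers; the grasp point (between the pads) lies 19 mm behind it (ctrl.hold_point_z is the distance from the TCP to the grasp point, in mm); x points along the fingers, y is the direction in which the jaws open and shut, and the axes are right-handed (so a half turn about x gives the same grasp; the last joint's range is limited). The gripper opens to 88 mm and grips with 3 to 60 N. Pads are 20 mm wide; open, the fingers measure 115 mm over their backs; the gripper's body (75 mm by 178 mm) begins 61 mm behind the grasp point.
Start: joints at [-1.313, 0.423, 1.63, -0, 1.089, -0.019], TCP at [170.818, -601.187, 222.675] pointing down, gripper open.
Joint ranges: [-3, 3], [-0.9, 2.11], [0.09, 2.58], [-1.31, 4.45], [0.11, 2.69], [-2.54, 2.54]. Speed limits (rad/s): [2.39, 2.39, 3.01, 3.14, 3.14, 3.14].

### API

Orientations are given as a rotation vector (axis times angle).
In Python, from workcell import ctrl, get_image, calibration gives the robot as it stands.
- The arm moves only by the tool move_arm, never from a script. Its argument "rows" is a list of rows, each a list of 5 numbers: the shift along the world's x, y, z in mm, then the turn about the world's z in rad, then the closure, from -1 (fully open) to 1 (shut). In form: [[tx, ty, tz, roll, jaw], ...]. A call has 1 to 12 rows; each row is the pose to reach, as a shift and turn from the pose measured when the call began; what a row does not reach only later rows make up. A row lasts 1/8 s, in which the tool goes at most 62.5 mm and 10.7 degrees, less where a joint would pass 70% of its speed; a pose out of reach is approached as far as the arm can. A call with a gripper value outside its range is refused whole. The fingers move at their own pace and stop on an object; the grip force is fixed at half the most. Time passes only in rows, so rows that repeat a pose let the fingers close. It gives the time, the measured TCP pose, the force and the opening at its end, in the units of the state.
- ctrl.get_obs(): the state, without advancing time (a new reading comes with each control period).
- get_image(name): name is "scene" or "top" or "wrist"; returns the picture (420x560x3 uint8, blue, green, red); there is no depth.
- calibration(name): a dict with "fx", "fy", "cx", "cy" (pixels), "view" (4x4, takes a point from world to camera coordinates); the wrist camera has in their place "T_tool_cam" (4x4, takes a point from camera to tool coordinates, whose origin is the TCP and whose axes are the tool frame's). Camera axes: x right, y up, looking along -z (the intrinsics and any distortion apply to the point x, -y, -z); pixel columns grow to the right and rows downward; lengths in mm; the calibration is good to about 2 mm. A picture is of the moment at which its call begins: read the wrist's pose just before it. calibration takes no time and is no camera call.
- ctrl.close_job(): hands the job in, once; it reports no verdict.
The state is a dict: "t": time; "qpos": joint angles; "qvel": joint speeds; "joint_torque": joint torques, N m; "ee_pos": TCP position; "orientation": TCP orientation; "ft_force": force on the tool from outside, world axes, zero at the start; "moment": the same for the moment, N m; "width": finger opening in mm.
Only numpy, scipy, OpenCV 4.12 (cv2) and the standard library are available. Lean on these libraries where they do the work, as an engineer would, in place of code of your own. Each camera call takes 0.05 s, during which the arm holds its last target.

## Working session

There is one attempt and no reset: what is moved stays moved. The work goes in short steps, Python scripts to look and compute and a tool call to move; the robot and the scene stay as the last step left them, time stands still between calls to the robot, and variables do not carry over. Pictures are saved under pics/ and viewed, and the job is handed in when it is done.

Besides the shell and the picture viewer there is one more tool, called after "Call:" as name(argument=value, ...) on one line, values as JSON. move_arm: Moves the arm, as the interface text tells. Its arguments: {"type":"object","properties":{"rows":{"type":"array"}},"required":["rows"]}

```bash
mkdir -p pics; ls; python3 - <<'E'
from workcell import ctrl,get_image,calibration
import cv2,numpy as np
print(ctrl.get_obs()); print(ctrl.hold_point_z)
for n in ("scene","top","wrist"):
    cv2.imwrite(f"pics/{n}0.png",get_image(n)); print(n,calibration(n))
E
```

```text
pics
{'t': 0.0, 'qpos': array([-1.31298488e+00,  4.23863773e-01,  1.63068796e+00, -8.48931458e-06,
        1.08859564e+00, -1.90264154e-02]), 'qvel': array([-0.00102694, -0.00100032,  0.00088224, -0.00072703, -0.00040197,
       -0.00070751]), 'joint_torque': array([ 6.63642641e-04, -5.44619036e+01, -2.73660994e+01,  6.44199201e-02,
        2.29223713e-02, -1.30061762e-04]), 'ee_pos': array([ 170.68608247, -600.6601777 ,  221.88818367]), 'orientation': array([ 2.07366545,  0.29052934, -2.07406883]), 'ft_force': array([0.39136283, 0.05618649, 0.35472872]), 'moment': array([-0.01760066,  0.06191488, -0.04747399]), 'width': 87.8165191794745}
18.700000000000003
scene {'fx': 429.06361446158456, 'fy': 429.06361446158456, 'cx': 281.12273556341506, 'cy': 215.08452095723175, 'view': array([[-7.57760714e-01,  6.52530907e-01,  1.45451986e-03,
         4.37614625e+02],
       [-4.88141181e-01, -5.68337239e-01,  6.62352603e-01,
         1.90820618e+02],
       [ 4.33032203e-01,  5.01194770e-01,  7.49190839e-01,
        -1.40822889e+03],
       [ 0.00000000e+00,  0.00000000e+00,  0.00000000e+00,
 
[... 245 characters left out ...]
-01, -5.10182754e-03,  7.24631922e-02,
        -5.72527554e+02],
       [-7.24343832e-02,  5.62189599e-03,  9.97357335e-01,
        -1.60024016e+03],
       [ 0.00000000e+00,  0.00000000e+00,  0.00000000e+00,
         1.00000000e+00]])}
wrist {'fx': 369.4345224189991, 'fy': 369.4345224189991, 'cx': 280.4122473306684, 'cy': 210.20677469529198, 'T_tool_cam': array([[ 7.38599811e-04,  2.52007401e-01, -9.67725025e-01,
        -1.61754125e+02],
       [ 9.99999707e-01,  6.38380527e-06,  7.64895339e-04,
        -2.41271058e-01],
       [ 1.98937055e-04, -9.67725307e-01, -2.52007323e-01,
        -6.82335144e+01],
       [ 0.00000000e+00,  0.00000000e+00,  0.00000000e+00,
         1.00000000e+00]])}
```

View pics/scene0.png

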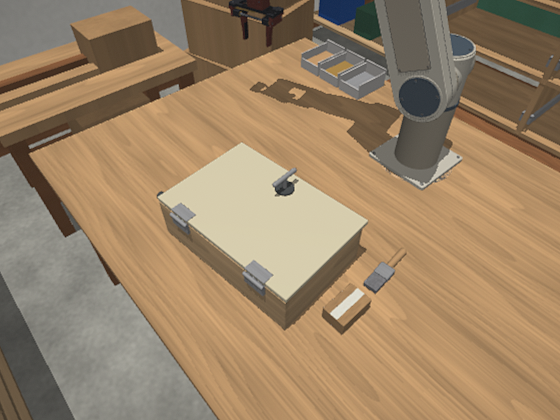

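View pics/top0.png

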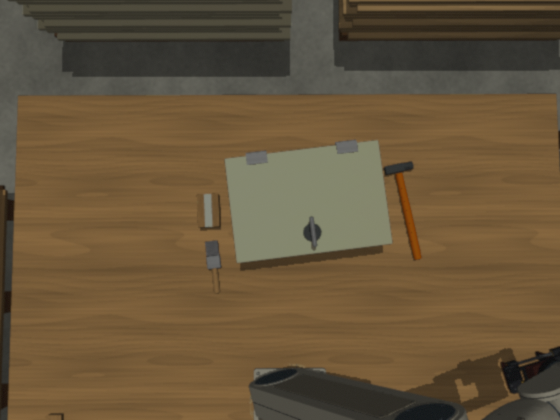

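```bash
python3 - <<'E'
import cv2
a=cv2.imread("pics/scene0.png");b=cv2.imread("pics/top0.png")
cv2.imwrite("pics/s0c.png",cv2.resize(a[130:330,150:390],None,fx=3.3,fy=3,interpolation=cv2.INTER_CUBIC)[:600,:792])
cv2.imwrite("pics/s0h.png",cv2.resize(a[160:205,260:310],None,fx=12,fy=12,interpolation=cv2.INTER_CUBIC))
cv2.imwrite("pics/t0c.png",cv2.resize(b[130:270,220:400],None,fx=4,fy=4,interpolation=cv2.INTER_CUBIC))
E
```

```text
(no output)
```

View pics/s0h.png

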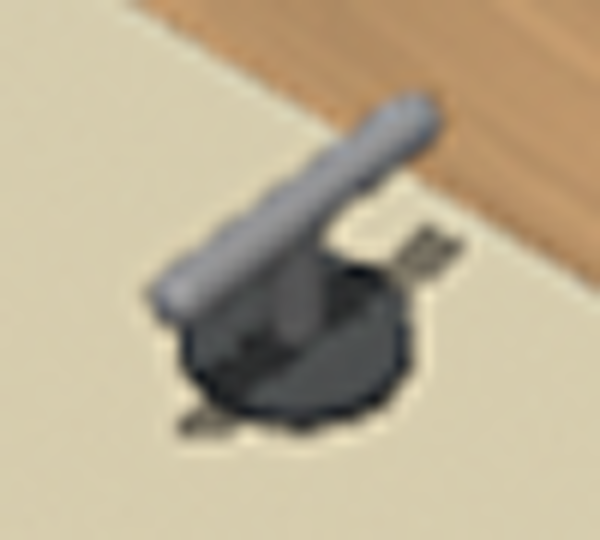

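View pics/t0c.png

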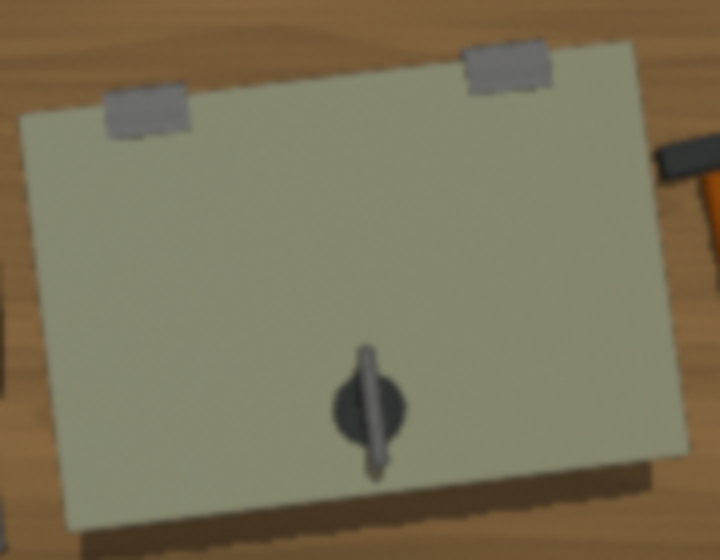

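```bash
cat > h.py <<'E'
import numpy as np,cv2
from workcell import ctrl,get_image,calibration
from scipy.spatial.transform import Rotation as R
def ray(n,u,v,T=None):
    c=calibration(n)
    d=np.array([(u-c['cx'])/c['fx'],-(v-c['cy'])/c['fy'],-1.])
    if n=='wrist': M=T@c['T_tool_cam']
    else: M=np.linalg.inv(c['view'])
    d=M[:3,:3]@d
    return M[:3,3],d/np.linalg.norm(d)
def tri(rays):
    A=np.zeros((3,3));b=np.zeros(3)
    for o,d in rays:
        P=np.eye(3)-np.outer(d,d);A+=P;b+=P@o
    x=np.linalg.solve(A,b)
    return x,[np.linalg.norm((np.eye(3)-np.outer(d,d))@(x-o)) for o,d in rays]
def onz(r,z):
    o,d=r;return o+d*(z-o[2])/d[2]
def toolT():
    s=ctrl.get_obs();T=np.eye(4);T[:3,:3]=R.from_rotvec(s['orientation']).as_matrix();T[:3,3]=s['ee_pos'];return T
def proj(n,p,T=None):
    c=calibration(n)
    V=c['view'] if n!='wrist' else np.linalg.inv(T@c['T_tool_cam'])
    q=V[:3,:3]@p+V[:3,3]
    return c['cx']+c['fx']*q[0]/-q[2], c['cy']-c['fy']*q[1]/-q[2]
E
python3 - <<'E'
from h import *
np.set_printoptions(precision=1,suppress=True)
f=lambda x,s,o:(x+.5)/s-.5+o
S=lambda x,y:ray('scene',f(x,12,260),f(y,12,160))
T=lambda x,y:ray('top',f(x,4,220),f(y,4,130))
far=tri([S(172,295),T(366,349)]);near=tri([S(415,115),T(376,474)])
print(far,near,(far[0]+near[0])/2)
C=[onz(T(*p),142) for p in [(20,115),(633,40),(688,455),(68,530)]]
print(C)
C=np.array(C)
a=C[1]-C[0];b=C[2]-C[3];s1=C[0]-C[3];s2=C[1]-C[2]
for v in(a,b):print(np.linalg.norm(v),np.degrees(np.arctan2(v[0],-v[1])))
for v in(s1,s2):print(np.linalg.norm(v),np.degrees(np.arctan2(v[1],v[0])))
d=far[0]-near[0];print('bar',np.linalg.norm(d),np.degrees(np.arctan2(d[1],d[0])))
print(R.from_rotvec(ctrl.get_obs()['orientation']).as_matrix())
E
```

```text
(array([551. , -58.2, 183.6]), [np.float64(0.3020075811864872), np.float64(0.3020075811865449)]) (array([468.6, -68. , 177.1]), [np.float64(4.948074831063281), np.float64(4.948074831063348)]) [509.8 -63.1 180.4]
[array([721.8, 184.2, 142. ]), array([ 773.9, -253.7,  142. ]), array([ 477.5, -286.9,  142. ]), array([427.3, 149.9, 142. ])]
440.94134251140105 6.794276767268097
439.64553049305016 6.557244676448042
296.44507249547263 6.645788262421954
298.2700491781163 6.397053837176423
bar 83.31494810023447 6.783810077066457
[[-0.   0.3 -1. ]
 [ 0.  -1.  -0.3]
 [-1.  -0.  -0. ]]
```

Call:
move_arm(rows=[[30,45,20,0,-1],[75,120,40,-0.05,-1],[120,190,60,-0.1,-1],[165,260,70,-0.162,-1],[205,325,70,-0.162,-1],[245,390,70,-0.162,-1],[280,445,70,-0.162,-1],[310,490,70,-0.162,-1],[330,520,70,-0.162,-1],[339,538,70,-0.162,-1],[339,538,70,-0.162,-1],[339,538,70,-0.162,-1]])

```text
t: 1.65
ee_pos: [510.1, -61.4, 291.7]
orientation: [2.161, 0.129, -2.162]
ft_force: [0.1, -0.1, -0.3]
width: 87.7
```

```bash
python3 - <<'E'
from h import *
T=toolT();np.save('T1.npy',T);im=get_image('wrist');cv2.imwrite('pics/w1.png',im)
print(T.round(3),ctrl.get_obs()['t'],ctrl.get_obs()['qpos'])
print(proj('wrist',np.array([509.7,-62.8,184]),T))
E
```

```text
[[-1.00000e-03  1.18000e-01 -9.93000e-01  5.10127e+02]
 [ 1.00000e-03 -9.93000e-01 -1.18000e-01 -6.13590e+01]
 [-1.00000e+00 -1.00000e-03  1.00000e-03  2.91739e+02]
 [ 0.00000e+00  0.00000e+00  0.00000e+00  1.00000e+00]] 1.7 [-1.45518833e-01  1.78929915e-01  1.80376869e+00  9.17977759e-04
  1.16007203e+00  1.30830368e+00]
(np.float64(282.9636454568357), np.float64(208.30829170525064))
```

View pics/w1.png

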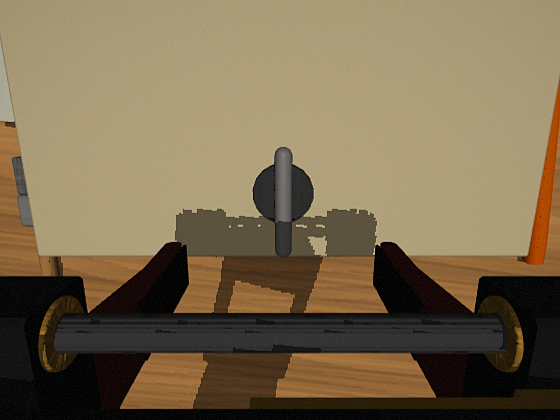

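Wrist view: the bar runs from about (283,149) to (283,253) (ends), parallel to image columns. I'll triangulate with the top view.

```bash
python3 - <<'E'
from h import *
np.set_printoptions(precision=1,suppress=True)
T=np.load('T1.npy')
e=np.array([.9934,.115,0]);c=np.array([509.7,-62.8,184])
for s in(-42.5,42.5):print(proj('wrist',c+s*e,T))
f=lambda x,s,o:(x+.5)/s-.5+o
W=lambda u,v:ray('wrist',u,v,T)
S=lambda x,y:ray('scene',f(x,12,260),f(y,12,160))
Tp=lambda x,y:ray('top',f(x,4,220),f(y,4,130))
for q in[[W(283,149),S(172,295),Tp(366,349)],[W(283,255),S(415,115),Tp(376,474)]]: print(tri(q),tri(q[:2]))
cv2.imwrite('pics/w1c.png',cv2.resize(cv2.imread('pics/w1.png')[130:270,220:350],None,fx=4,fy=4))
E
```

```text
(np.float64(282.73822700505383), np.float64(260.9739878219313))
(np.float64(283.20716857271753), np.float64(151.41270788306753))
(array([552.1, -57.7, 184.2]), [np.float64(1.5925637723400303), np.float64(0.3770432458773776), np.float64(1.2804957437836324)]) (array([553.2, -57.1, 185.8]), [np.float64(0.7087765486489136), np.float64(0.7087765486488502)])
(array([468.9, -67.9, 176.9]), [np.float64(0.7368495752123848), np.float64(4.8037652865572955), np.float64(5.1186444728928535)]) (array([473.1, -68.1, 181.3]), [np.float64(1.710375915295326), np.float64(1.7103759152953546)])
```

View pics/w1c.png

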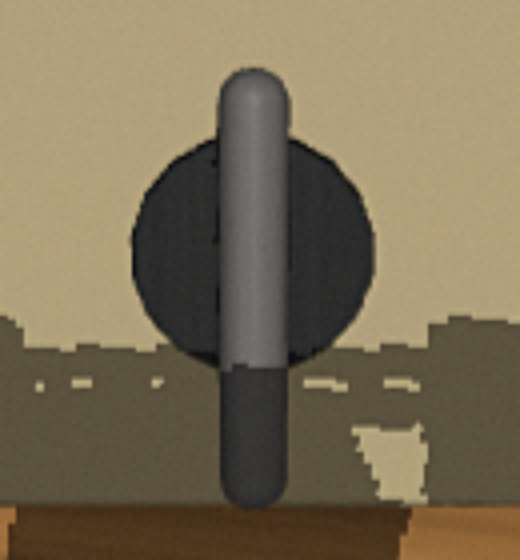

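```bash
python3 - <<'E'
from h import *
np.set_printoptions(precision=1,suppress=True)
T=np.load('T1.npy')
print(onz(ray('wrist',283.1,192.9,T),150.), onz(ray('top',312.4,232.4),150.))
for v in (147,257):print(onz(ray('wrist',283.1,v,T),184.))
E
```

```text
[514.3 -62.5 150. ] [509.4 -63.2 150. ]
[555.  -57.5 184. ]
[470.8 -67.6 184. ]
```

Call:
move_arm(rows=[[1,-1,-30,0,-1],[1,-1,-70,0,-1],[1,-1,-105,0,-1],[1,-1,-120,0,-1],[1,-1,-127,0,-1],[1,-1,-127,0,-0.3],[1,-1,-127,0,0.3],[1,-1,-127,0,0.7],[1,-1,-127,0,1],[1,-1,-127,0,1],[1,-1,-127,0,1],[1,-1,-127,0,1]])

```text
t: 3.2
ee_pos: [510.5, -63.3, 164.7]
orientation: [2.161, 0.127, -2.163]
ft_force: [-0.1, 0.1, -0.8]
width: 21.5
```

```bash
python3 - <<'E'
from h import *
T=toolT();im=get_image('wrist');cv2.imwrite('pics/w2.png',im)
s=ctrl.get_obs();print(s['t'],T.round(3),s['ft_force'],s['moment'],s['width'])
E
```

```text
3.25 [[-1.00000e-03  1.16000e-01 -9.93000e-01  5.10486e+02]
 [ 1.00000e-03 -9.93000e-01 -1.16000e-01 -6.33320e+01]
 [-1.00000e+00 -1.00000e-03  1.00000e-03  1.64698e+02]
 [ 0.00000e+00  0.00000e+00  0.00000e+00  1.00000e+00]] [-0.35242586 -0.33220174 -0.42973994] [-0.00162423  0.01978845  0.02373944] 17.187942875810617
```

View pics/w2.png

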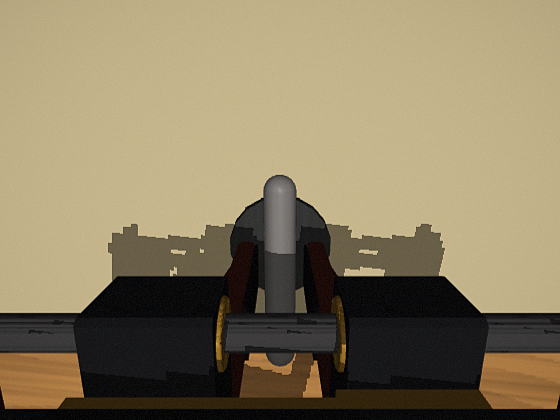

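Fingers straddle the bar (tip at (280,180)), still closing. Let them close.

Call:
move_arm(rows=[[0,0,0,0,1],[0,0,0,0,1],[0,0,0,0,1],[0,0,0,0,1]])

```text
t: 3.75
ee_pos: [510.5, -63.2, 164.7]
orientation: [2.161, 0.128, -2.163]
ft_force: [-0.9, 1.8, 0.6]
width: 12.7
```

Call:
move_arm(rows=[[0,0,-2,0,1],[0,0,-4,0,1],[0,0,-6,0,1],[0,0,-7,0,1],[0,0,-7.5,0,1],[0,0,-7.5,0,1],[0,0,-7.5,0,1]])

```text
t: 4.62
ee_pos: [510.6, -63.2, 157.8]
orientation: [2.161, 0.128, -2.163]
ft_force: [-2.5, 2.3, 8.8]
width: 12.2
```

Call:
move_arm(rows=[[0,0,-0.6,0.08,1],[0,0,-0.6,0.2,1],[0,0,-0.6,0.34,1],[0,0,-0.6,0.48,1],[0,0,-0.6,0.62,1],[0,0,-0.6,0.76,1],[0,0,-0.6,0.9,1]])

```text
t: 5.5
ee_pos: [512.1, -65.0, 158.3]
orientation: [1.6, 0.894, -1.6]
ft_force: [0.1, -7.1, 8.0]
width: 12.4
```

Call:
move_arm(rows=[[0,0,-1,0.1,1],[0,0,-1,0.22,1],[0,0,-1,0.36,1],[0,0,-1,0.48,1],[0,0,-1,0.58,1],[0,0,-1,0.66,1],[0,0,-1,0.69,1],[0,0,-1,0.69,1]])

```text
t: 6.5
ee_pos: [514.2, -65.9, 158.6]
orientation: [1.106, 1.265, -1.1]
ft_force: [1.4, -1.1, 8.0]
width: 12.1
```

```bash
python3 - <<'E'
from h import *
s=ctrl.get_obs();T=toolT();im=get_image('wrist');cv2.imwrite('pics/w3.png',im);cv2.imwrite('pics/t3.png',cv2.resize(get_image('top')[130:270,220:400],None,fx=4,fy=4))
y=T[:3,1];print(s['t'],np.degrees(np.arctan2(y[1],y[0])),s['ee_pos'],s['ft_force'],s['moment'],s['width'],s['qpos'])
E
```

```text
6.5 8.079778819801582 [514.22980961 -65.8733666  158.61663072] [ 1.4452698  -1.10209098  8.04601254] [-0.32929432 -0.30915229 -0.1914074 ] 12.091506692651551 [-1.49664747e-01  3.54480292e-01  1.91813856e+00 -1.54138021e-03
  8.60633985e-01 -2.89670014e-01]
```

View pics/w3.png

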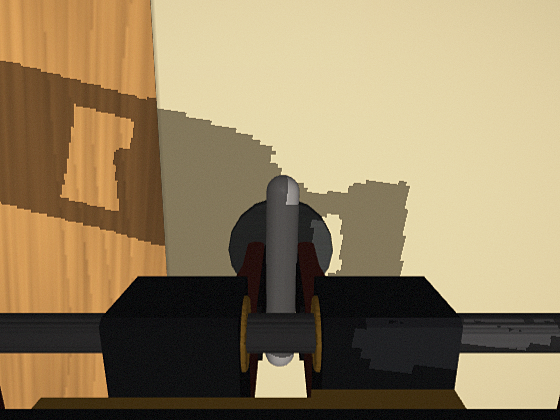

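Call:
move_arm(rows=[[0,0,1.5,0,1],[0,0,3,0,1],[0,0,4.5,0,1],[0,0,6,0,1],[0,0,6,0,1],[0,0,6,0,1]])

```text
t: 7.35
ee_pos: [514.4, -66.0, 164.7]
orientation: [1.107, 1.264, -1.101]
ft_force: [0.1, 0.7, 2.8]
width: 12.3
```

Call:
move_arm(rows=[[0,0,0,0,0.2],[0,0,0,0,0],[0,0,0,0,0],[0,0,0,0,0],[0,0,0,0,0],[0,0,15,0,0],[0,0,40,0,0],[0,0,60,0,0],[0,0,60,0,0],[0,0,60,0,0]])

```text
t: 8.6
ee_pos: [514.1, -66.0, 224.5]
orientation: [1.107, 1.264, -1.101]
ft_force: [0.4, -0.4, -0.3]
width: 43.7
```

```bash
python3 - <<'E'
from h import *
s=ctrl.get_obs();T=toolT();np.save('T4.npy',T);im=get_image('wrist');cv2.imwrite('pics/w4.png',im)
y=T[:3,1];print(s['t'],np.degrees(np.arctan2(y[1],y[0])),s['ee_pos'],s['ft_force'],s['width'])
t=get_image('top')[180:260,270:360];cv2.imwrite('pics/t4.png',cv2.resize(t,None,fx=6,fy=6))
E
```

```text
8.6 8.05679734915123 [514.0764798  -65.9566942  224.53241569] [ 0.43257272 -0.39116383 -0.31707512] 43.72687714998918
```

View pics/w4.png

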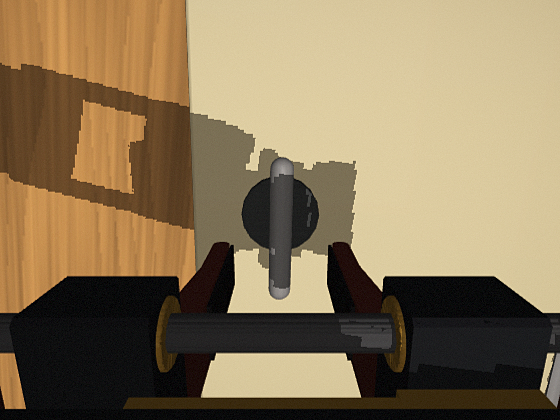

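```bash
python3 - <<'E'
from h import *
np.set_printoptions(precision=1,suppress=True)
T=np.load('T4.npy')
a=onz(ray('wrist',282,157,T),184.);b=onz(ray('wrist',279.7,299.5,T),184.)
print(a,b,(a+b)/2,np.linalg.norm(a-b),np.degrees(np.arctan2(*(a-b)[[1,0]])))
print(onz(ray('wrist',280.5,213,T),150.))
e1=onz(ray('wrist',187.5,50,T),142.);e2=onz(ray('wrist',196,240,T),142.);print(e1,e2,np.degrees(np.arctan2(*(e1-e2)[[1,0]])))
e1=onz(ray('wrist',282-10,157,T),184.);print(e1-a)
E
```

```text
[508.4 -20.2 184. ] [ 519.2 -105.3  184. ] [513.8 -62.8 184. ] 85.73657089244435 97.17961539582382
[513.6 -60.7 150. ]
[443.1  31.6 142. ] [458.4 -90.3 142. ] 97.1432090007567
[-5.4 -0.8  0. ]
```

View pics/t4.png

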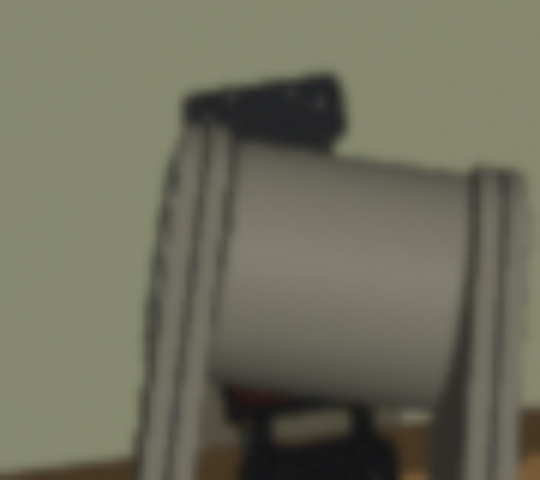

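Call:
move_arm(rows=[[-3,27,0,-0.017,0],[-3,27,-10,-0.017,0],[-3,27,-35,-0.017,0],[-3,27,-52,-0.017,0],[-3,27,-59.5,-0.017,0],[-3,27,-59.5,-0.017,0.5],[-3,27,-59.5,-0.017,1],[-3,27,-59.5,-0.017,1],[-3,27,-59.5,-0.017,1],[-3,27,-59.5,-0.017,1],[-3,27,-59.5,-0.017,1]])

```text
t: 10.07
ee_pos: [511.1, -38.9, 164.9]
orientation: [1.119, 1.257, -1.114]
ft_force: [-0.8, 0.1, 4.3]
width: 12.5
```

```bash
python3 - <<'E'
from h import *
s=ctrl.get_obs();T=toolT();np.save('T5.npy',T);im=get_image('wrist');cv2.imwrite('pics/w5.png',im)
y=T[:3,1];print(s['t'],np.degrees(np.arctan2(y[1],y[0])),s['ee_pos'],s['ft_force'],s['width'])
x0=np.array(s['ee_pos'])
r=np.hypot(240,57);p=np.arctan2(57,240);e=np.array([np.cos(np.radians(7)),np.sin(np.radians(7))])
for th in [.05,.1,.15,.2,.25,.3,.35,.4,.45,.5,.55,.56,.6,.65,.7,.72]:
    dx=240-r*np.cos(th+p);dz=r*np.sin(th+p)-57
    print(th,(e*dx).round(1),round(dz,1))
E
```

```text
10.075 7.082127289479032 [511.13281442 -38.91581853 164.85485368] [-0.82029899  0.08075029  4.25726864] 12.521271812578096
0.05 [3.1 0.4] 11.9
0.1 [6.8 0.8] 23.7
0.15 [11.1  1.4] 35.2
0.2 [16.  2.] 46.5
0.25 [21.4  2.6] 57.6
0.3 [27.4  3.4] 68.4
0.35 [33.8  4.2] 78.8
0.4 [40.8  5. ] 89.0
0.45 [48.3  5.9] 98.7
0.5 [56.3  6.9] 108.1
0.55 [64.7  7.9] 117.0
0.56 [66.4  8.2] 118.8
0.6 [73.6  9. ] 125.6
0.65 [82.8 10.2] 133.6
0.7 [92.5 11.4] 141.2
0.72 [96.4 11.8] 144.1
```

View pics/w5.png

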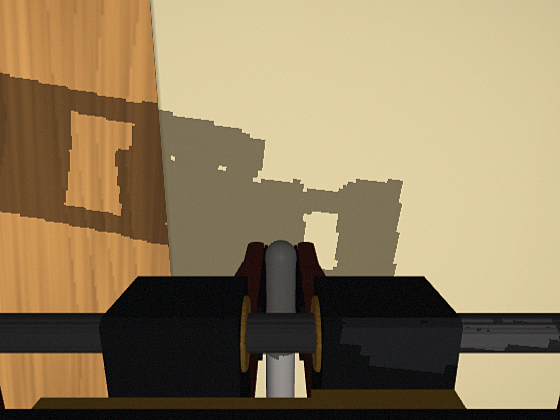

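Call:
move_arm(rows=[[0.7,0.1,3,0,1],[1.7,0.2,7,0,1],[3.1,0.4,12,0,1],[5,0.6,18,0,1],[6.8,0.8,23.7,0,1],[6.8,0.8,23.7,0,1]])

```text
t: 10.88
ee_pos: [517.8, -38.1, 189.0]
orientation: [1.119, 1.257, -1.114]
ft_force: [-2.2, -3.4, -5.7]
width: 12.3
```

```bash
python3 - <<'E'
from h import *
s=ctrl.get_obs();print(s['t'],s['ee_pos'],s['ft_force'],s['moment'],s['width'])
cv2.imwrite('pics/s6.png',get_image('scene'))
E
```

```text
10.875 [517.8115122  -38.12191876 188.98721592] [-2.21617265 -3.39690328 -5.67210275] [-0.59259291  0.33534773 -0.00818489] 12.288385450934573
```

View pics/s6.png

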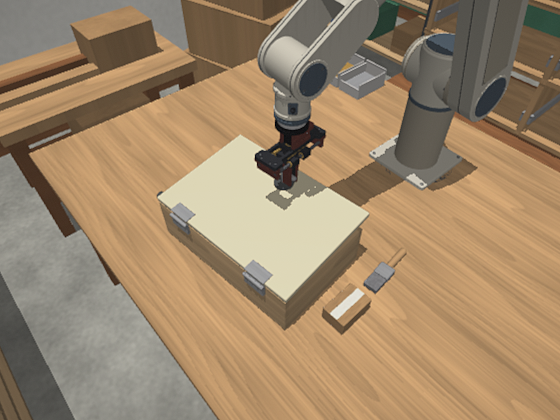

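The lid's front corners moved up about 7 px, so the lid is free and following. Continue along the arc.

Call:
move_arm(rows=[[4.3,0.6,11.5,0,1],[9.2,1.2,22.8,0,1],[14.6,1.8,33.9,0,1],[20.6,2.6,44.7,0,1],[27,3.4,55.1,0,1],[34,4.2,65.3,0,1],[41.5,5.1,75,0,1],[49.5,6.1,84.4,0,1],[49.5,6.1,84.4,0,1]])

```text
t: 12.05
ee_pos: [568.2, -31.8, 275.8]
orientation: [1.12, 1.256, -1.112]
ft_force: [-5.7, -2.3, 3.3]
width: 12.0
```

```bash
python3 - <<'E'
from h import *
s=ctrl.get_obs();print(s['t'],s['ee_pos'],s['ft_force'],s['moment'],s['width'])
cv2.imwrite('pics/s7.png',get_image('scene'));cv2.imwrite('pics/w7.png',get_image('wrist'))
E
```

```text
12.05 [568.23840541 -31.82866703 275.84268805] [-5.71768659 -2.30074841  3.34690551] [-0.53181001  0.95987179 -0.2223947 ] 11.996684877993873
```

View pics/s7.png

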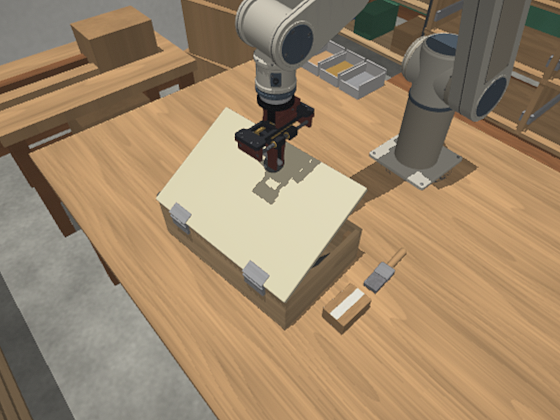

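View pics/w7.png

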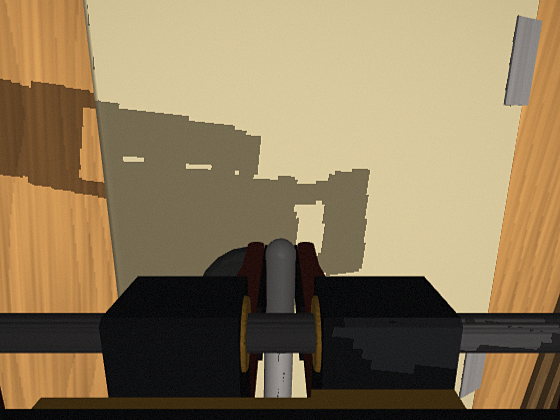

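```bash
cat > fit.py <<'E'
from h import *
from scipy.optimize import least_squares
# lid corners: L=-y side, Rr=+y side ; top/bottom front corners.
def corner(h,yaw,th,a,yy,up):
    e=np.array([np.cos(yaw),np.sin(yaw),0]);n=np.array([-e[1],e[0],0]);z=np.array([0,0,1.])
    ax=-e*np.cos(th)+z*np.sin(th); nn=e*np.sin(th)+z*np.cos(th)
    return h+ax*a+n*yy+nn*up
def fit(obs0,obs1):
    # obs: list (cam,a,yy,up,u,v)
    def f(p):
        h=np.array([p[0],p[1],127.]);r=[]
        for th,o in((0,obs0),(p[3],obs1)):
            for c,a,yy,up,u,v in o:
                q=proj(c,corner(h,p[2],th,a,yy,up));r+= [q[0]-u,q[1]-v]
        return r
    s=least_squares(f,[750,-34,.12,.4],x_scale=[1,1,.01,.01]);return s.x,s.fun
E
python3 - <<'E'
import cv2,sys
a=cv2.imread('pics/s7.png');b=cv2.imread('pics/scene0.png')
def c(i,u,v):return cv2.resize(i[v-15:v+15,u-15:u+15],None,fx=9,fy=9,interpolation=cv2.INTER_CUBIC)
import numpy as np
cv2.imwrite('pics/c7.png',np.hstack([c(a,227,108),c(a,366,187)]))
cv2.imwrite('pics/c0.png',np.vstack([np.hstack([c(b,241,145),c(b,366,222)]),np.hstack([c(b,160,197),c(b,286,295)])]))
E
```

```text
(no output)
```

View pics/c7.png

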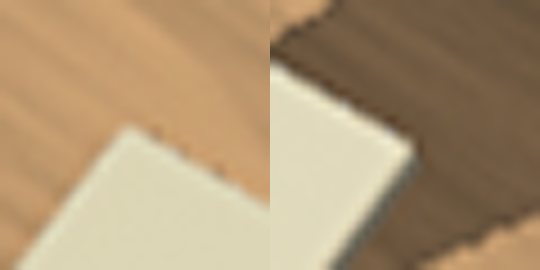

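View pics/c0.png

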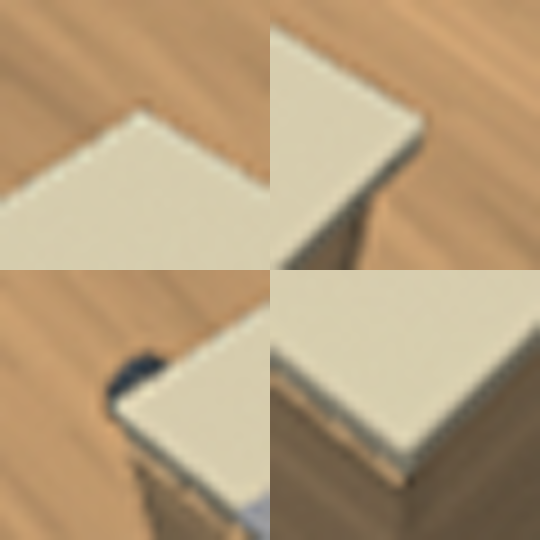

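```bash
python3 - <<'E'
from fit import *
k=.45
o0=[('scene',300,-222,15,241.5-k,142-k),('scene',300,222,15,368.1-k,220.8-k),('scene',0,-222,15,157.8-k,197-k),('scene',0,222,15,286-k,300-k),
('top',300,-222,15,392-k,243.75-k),('top',300,222,15,237-k,262.5-k),('top',0,-222,15,378.2-k,140-k),('top',0,222,15,225-k,158.7-k)]
o1=[('scene',300,-222,15,226.1-k,106.7-k),('scene',300,222,15,367.1-k,188.4-k)]
x,r=fit(o0,o1);print(x,np.round(r,1))
E
```

```text
[ 7.51930160e+02 -3.37607133e+01  1.16368921e-01  4.89268737e-01] [ 0.5 -0.9  1.1 -0.9 -0.9 -1.   0.1 -0.1  0.8 -0.7 -0.6 -0.2  0.3 -1.2
 -0.8 -1.4  0.5 -0.5  0.8 -0.3]
```

Call:
move_arm(rows=[[5,0.6,5.3,0,1],[10.5,1.2,10.7,0,1],[16,1.9,15.7,0,1],[22,2.6,20.9,0,1],[28,3.3,25.8,0,1],[34,4,30.6,0,1],[38,4.5,33.7,0,1],[41.6,4.9,36.5,0,1],[41.6,4.9,36.5,0,1],[41.6,4.9,36.5,0,1]])

```text
t: 13.4
ee_pos: [610.3, -26.8, 314.1]
orientation: [1.121, 1.254, -1.111]
ft_force: [-5.1, -1.6, 6.7]
width: 12.0
```

```bash
cat > st.py <<'E'
from h import *
import sys
s=ctrl.get_obs();p=s['ee_pos'];d=np.array([751.9,-33.8])-p[:2];h=d@[.993,.117];z=p[2]+18.7-127
print(s['t'],p,s['ft_force'],s['moment'],s['width'],'theta',np.arctan2(z,h)-.2332,np.hypot(z,h))
i=get_image('scene');cv2.imwrite(f'pics/s{sys.argv[1]}.png',i);cv2.imwrite(f'pics/w{sys.argv[1]}.png',get_image('wrist'))
cv2.imwrite(f'pics/sc{sys.argv[1]}.png',cv2.resize(i[70:220,200:400],None,fx=4,fy=4,interpolation=cv2.INTER_CUBIC))
E
python3 st.py 8
```

```text
13.4 [610.26081513 -26.76714762 314.06729163] [-5.13891405 -1.61151194  6.65109453] [-0.50652469  0.88210328 -0.20015089] 11.99819804621232 theta 0.7407417296722733 248.77936348243784
```

View pics/sc8.png

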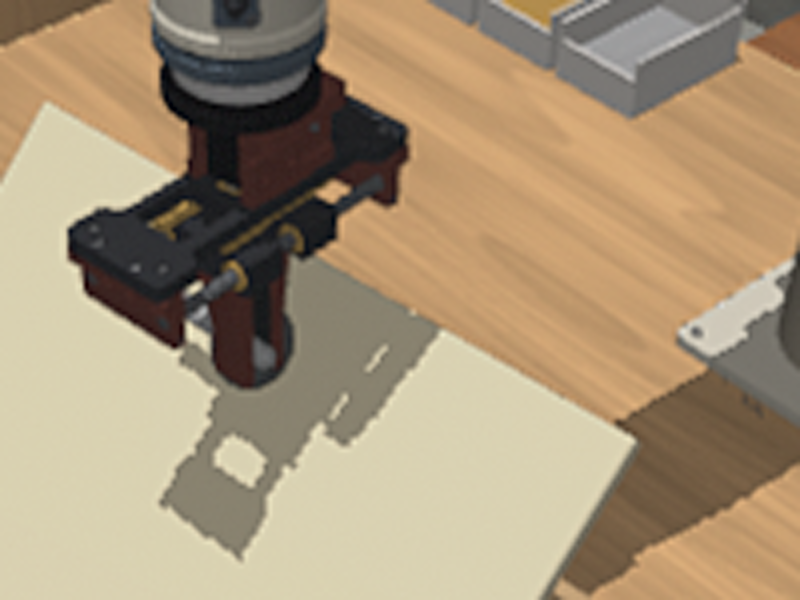

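View pics/w8.png

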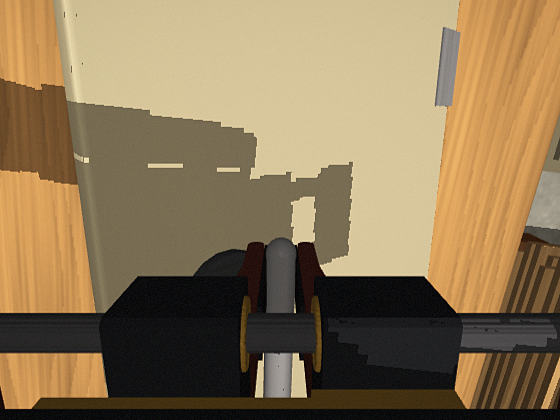

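```bash
cat >> fit.py <<'E'
k=.45
o0=[('scene',300,-222,15,241.5-k,142-k),('scene',300,222,15,368.1-k,220.8-k),('scene',0,-222,15,157.8-k,197-k),('scene',0,222,15,286-k,300-k),
('top',300,-222,15,392-k,243.75-k),('top',300,222,15,237-k,262.5-k),('top',0,-222,15,378.2-k,140-k),('top',0,222,15,225-k,158.7-k)]
def th(l,r):
    x,f=fit(o0,[('scene',300,-222,15,*l),('scene',300,222,15,*r)]);print(x,f[-4:].round(1))
E
python3 - <<'E'
from fit import *
f=lambda x,y:((x+.5)/4-.5+200,(y+.5)/4-.5+70)
th(f(45,100),f(637,440))
E
```

```text
[ 7.51920794e+02 -3.35579946e+01  1.15996193e-01  7.23186943e-01] [ 0.3 -0.8  0.4 -0.5]
```

Call:
move_arm(rows=[[-3,-0.3,-2.1,0,1],[-8,-0.9,-5.9,0,1],[-13,-1.5,-9.8,0,1],[-18,-2.1,-13.9,0,1],[-23,-2.7,-18.2,0,1],[-27,-3.2,-21.6,0,1],[-30,-3.5,-24.3,0,1],[-32.6,-3.8,-26.6,0,1],[-32.6,-3.8,-26.6,0,1],[-32.6,-3.8,-26.6,0,1]])

```text
t: 14.75
ee_pos: [577.6, -30.5, 287.3]
orientation: [1.121, 1.255, -1.111]
ft_force: [-0.4, -0.9, -0.2]
width: 11.8
```

```bash
python3 st.py 9
```

```text
14.75 [577.5970174  -30.52207385 287.33959755] [-0.4423971  -0.92356976 -0.1678438 ] [-0.14139289 -0.23481148 -0.05312202] 11.765095532242226 theta 0.5702216628830686 248.75739392950217
```

View pics/sc9.png

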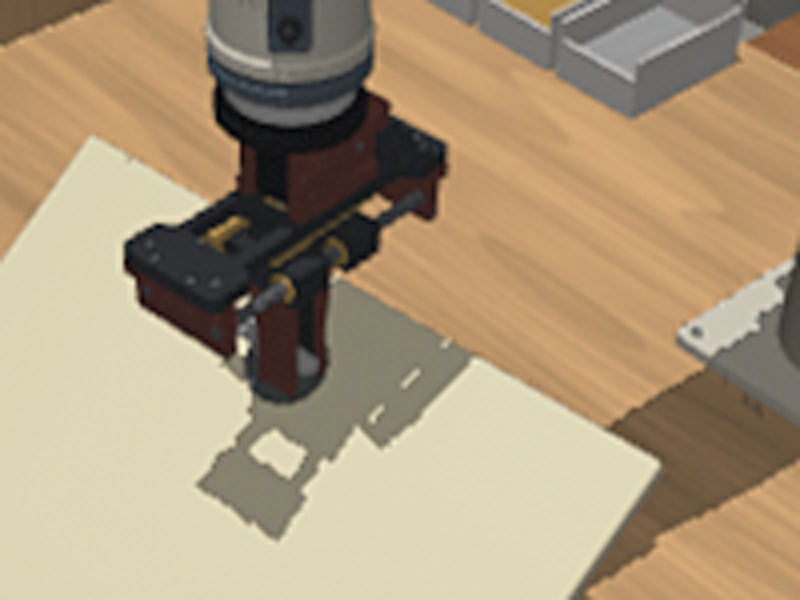

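View pics/w9.png

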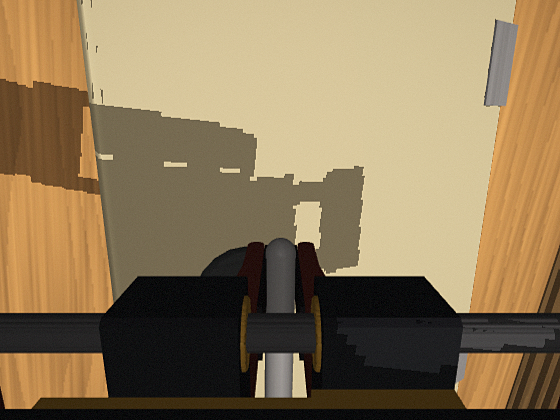

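```bash
python3 - <<'E'
from fit import *
f=lambda x,y:((x+.5)/4-.5+200,(y+.5)/4-.5+70)
th(f(92,137),f(662,463))
E
```

```text
[ 7.52042601e+02 -3.37304037e+01  1.16837077e-01  5.40029704e-01] [ 0.6 -1.1  0.9 -0.1]
```

Call:
move_arm(rows=[[0,0,0,0,1],[0,0,0,0,1],[0,0,0,0,1],[0,0,0,0,1],[0,0,0,0,1],[0,0,0,0,1],[0,0,0,0,1],[0,0,0,0,1]])

```text
t: 15.85
ee_pos: [577.7, -30.5, 287.4]
orientation: [1.121, 1.254, -1.111]
ft_force: [0.4, -1.4, 0.9]
width: 12.8
```

```bash
python3 st.py 10; python3 - <<'E'
from h import *
cv2.imwrite('pics/t10.png',get_image('top'))
E
```

```text
15.85 [577.70810818 -30.5228506  287.44488707] [ 0.41668138 -1.44596047  0.93090474] [-0.13680187 -0.37992318 -0.07238201] 12.790498655708626 theta 0.5708344220967351 248.7566996654376
```

View pics/t10.png

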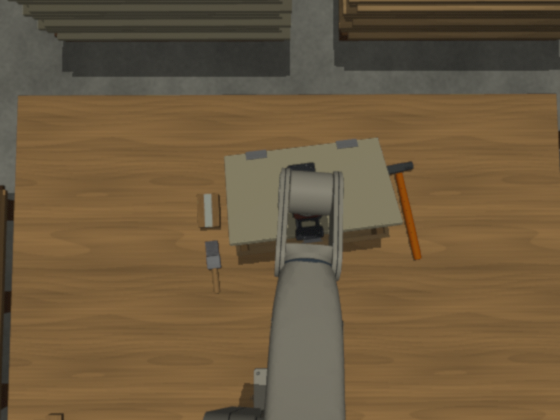

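View pics/sc10.png

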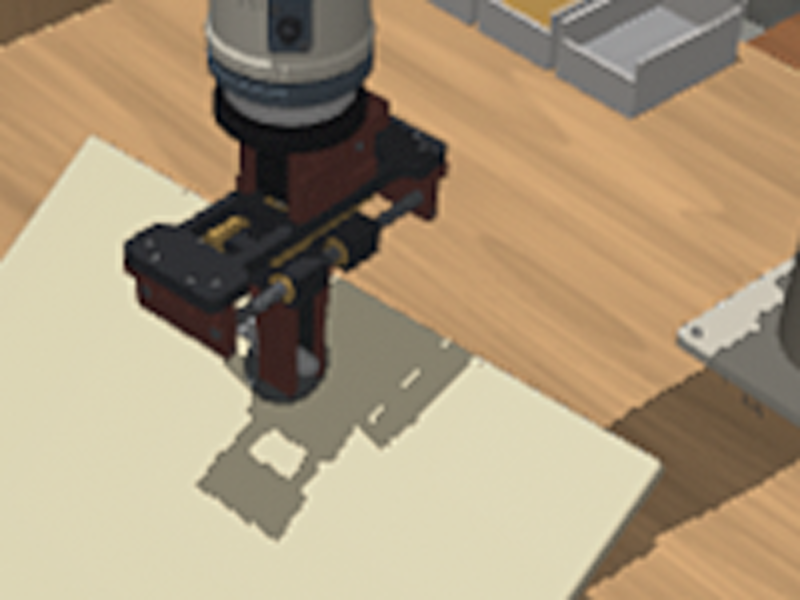

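```bash
python3 - <<'E'
from workcell import ctrl
print(ctrl.close_job())
E
```

```text
the job is handed in; nothing more can be done
None
```

The job is handed in, with the gripper still holding the lid about five degrees below its balance point. It took about 16 s of the 48 s allowed.

- **Freeing the lid:** I gripped the T-handle, pressed it down about 7 mm and turned it a quarter turn anticlockwise. It sprang back up. With the gripper open, the bar lay parallel to the lid's front edge (97.2° against 97.1°), so it was fully turned.
- **Raising and bringing back:** I gripped the bar again to one side of the stem so it could roll between the pads. I then raised the lid to about 0.73 rad (42°) and brought it back to about 0.555 rad (32°).
- **Last checks:** The reading stayed steady for 1.1 s before I handed in: the arm pose moved about 0.1 mm and the force was under 2 N. In the last top view the hammer, brush and carton are where they were at the start.
- **Disagreement:** My two angle estimates differ. At the final hold, the arm's position gives 0.571 rad and the camera fit of the lid corners gives 0.540 rad (0.741 and 0.723 at the top). The figures above are roughly their averages, so the hold is about 4.5 to 6.3 degrees below balance, taking balance at 0.65 rad.

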